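Nip down a vacuum chamber cover in cross order

TASK

Start tightening the gasketed cover of the small vacuum chamber in cross order: turn the wing screw at the corner with the hose nipple clockwise (seen from above) until it is fully tight, then do the same with the wing screw diagonally opposite it. Leave the other two wing screws loose as they are; they come in the next round.

Things in the scene. Friction and masses are not known exactly. Their poses are not given: they have to be found in the camera images.
- chamber: Small vacuum chamber, a heavy fixed grey box 150 x 150 x 74 mm; flat dark steel cover with a round sight glass and four equal steel wing screws, neighbours 104 mm apart. A ribbed steel hose nipple sticks out diagonally, 38 mm past one corner, 31 mm above the worktop. A loose hex key lies on the glass. Any yaw. Origin: middle of its underside; the nipple's corner lies at +x +y, z up
- wing_nipple_grip (a point): Wing screw to tighten first, at the hose nipple's corner. This point: on the screw's vertical axis, 27 mm above the cover (101 mm above the worktop), half-way up the wings, where to grip. x along the wings, y across them, z up. Wings: one upright blade 38 mm long, 9 mm thick, 12 to 38 mm above the cover; a collar 16 mm wide below it ends 8 mm above the cover.
- wing_nipple (a joint): Angle of the first screw, turned clockwise seen from above, rad: 0 to 0.35 at the start (loose, wings roughly across the cover's diagonal), 1.3 at its fixed stop (tight: wings in line with the diagonal, pointing at the middle of the cover). Steady friction of about 0.06 N m; it does not rise or sink and stays where it is left
- wing_opposite_grip (a point): Wing screw to tighten second, diagonally opposite the first. This point: on the screw's vertical axis, 27 mm above the cover (101 mm above the worktop), half-way up the wings, where to grip. x along the wings, y across them, z up. Wings: one upright blade 38 mm long, 9 mm thick, 12 to 38 mm above the cover; a collar 16 mm wide below it ends 8 mm above the cover.
- wing_opposite (a joint): Angle of the second wing screw; same meaning, friction and stop as the first: 0 to 0.35 at the start, 1.3 tight
- wing_side_a (a joint): Angle of one of the two wing screws on the other diagonal, same shape as the others; angle turned clockwise, rad: loose at the start (0 to 0.35), 1.3 would be tight. It is to stay loose
- wing_side_b (a joint): Angle of one of the two wing screws on the other diagonal, same shape as the others; angle turned clockwise, rad: loose at the start (0 to 0.35), 1.3 would be tight. It is to stay loose

How it is judged:
By the outcome, as a careful person would: the job done as asked, in the order asked, and still so for the second after the job is handed in, with the robot touching nothing.
It also fails if it takes over 40 s, if anything falls off the work surface, if the arm or the gripper's body presses on something with over 40 N, if the wrist force passes 120 N, or if a joint passes its speed limit or range.

ROBOT

A 7-joint arm with a two-finger parallel gripper is mounted at the origin on a cart in front of the work surface, level with it; the furniture and walls round the work are solid. World frame = base frame: x ahead of the robot, y to its left, z up, the work surface at z = 0. Lengths are in mm, angles in rad, forces in N, time in s.
With the tool pointing down it reaches from about 375 to 925 mm from the base axis. Payload 3.1 kg.
Tool frame: the origin (TCP) lies between the finger pads; the fingertips stand bot.tips_ahead ahead of it and the grasp point (between the pads) lies 3 mm ahead of it (bot.tips_ahead is the distance from the TCP to the fingertips, in mm); z points along the fingers, y is the direction in which the jaws open and shut (so a half turn about z gives the same grasp; the last joint's range is limited). The gripper opens to 85 mm and grips with 20 to 120 N. Pads are 22 mm wide; open, the fingers measure 114 mm over their backs; the gripper's body (76 mm by 85 mm) begins 54 mm behind the grasp point. The pads swing forward as they close: fully open they stand 13 mm farther back than shut.
Start: joints at [-1.442, 0.383, 0.044, 1.598, -0.018, 1.161, -0.05], TCP at [146.137, 633.362, 253.269] pointing down, gripper open.
Joint ranges: [-2.61, 2.61], [-0.41, 2.15], [-1.48, 1.57], [0, 2.5], [-1.57, 4.71], [0.05, 1.97], [-2.85, 2.85]. Speed limits (rad/s): [2.79, 2.79, 3.14, 3.14, 3.14, 3.14, 3.14].

INTERFACE

Orientations are given as a unit quaternion [x, y, z, w].
In Python, from plant import bot gives the robot as it stands.
- The arm moves only by the tool play_rows, never from a script. Its argument "motion" is a list of rows, each an object with "hand": the finger opening in mm, from 0 to 85.4; "delta_pos": the shift along the tool's x, y, z in mm, a list of three; "angular": the turn, a rotation vector about the tool's x, y, z in degrees, a list of three. A call has exactly 10 rows; each row is the pose to reach, as a shift and turn from the pose commanded when the call began, along the tool's axes at that moment; what a row does not reach only later rows make up. A row lasts 1/12 s, in which the tool goes at most 41.7 mm and 7.16 degrees, less where a joint would pass 70% of its speed; a pose out of reach is approached as far as the arm can. A call with a gripper value outside its range is refused whole. The fingers move at their own pace and stop on an object; "force" is the grip in N (left out, the last holds). Time passes only in rows, so rows that repeat a pose let the fingers close, or fill a call up. It gives the time, the measured TCP pose, the force and the opening at its end, in the units of the state.
- bot.observe(): the state, without advancing time (a new reading comes with each control period).
- bot.camera(name): name is "side" or "top"; returns the picture (420x560x3 uint8, red, green, blue); there is no depth.
- bot.camera_model(name): a dict with "mtx" (3x3 intrinsics, pixels), "extrinsics" (4x4, takes a point from world to camera coordinates). Camera axes: x right, y down, z forward; pixel columns grow to the right and rows downward; lengths in mm; the calibration is good to about 2 mm. A picture is of the moment at which its call begins. camera_model takes no time and is no camera call.
- bot.sign_off(): hands the job in, once; it reports no verdict.
The state is a dict: "clock": time; "q": joint angles; "qvel": joint speeds; "tau": joint torques, N m; "ee_pos": TCP position; "tool_rot": TCP orientation; "contact_force": force on the tool from outside, world axes, zero at the start; "moment": the same for the moment, N m; "width": finger opening in mm.
Only numpy, scipy, OpenCV 4.12 (cv2) and the standard library are available. Lean on these libraries where they do the work, as an engineer would, in place of code of your own. Each camera call takes 0.05 s, during which the arm holds its last target.

## Working session

There is one attempt and no reset: what is moved stays moved. The work goes in short steps, Python scripts to look and compute and a tool call to move; the robot and the scene stay as the last step left them, time stands still between calls to the robot, and variables do not carry over. Pictures are saved under pics/ and viewed, and the job is handed in when it is done.

Besides the shell and the picture viewer there is one more tool, called as name(argument=value, ...) on one line, values as JSON. play_rows: Moves the arm, as the interface text tells. Its arguments: {"type":"object","properties":{"motion":{"type":"array"},"force":{"type":"number"}},"required":["motion"]}

```bash
mkdir -p pics; ls
python3 - <<'E'
from plant import bot
import cv2,numpy as np
s=bot.observe();print(s, bot.tips_ahead)
for n in("top","side"):
    im=bot.camera(n);cv2.imwrite(f"pics/{n}0.png",im[:,:,::-1]);m=bot.camera_model(n);print(n,np.array(m["mtx"]).round(1).tolist(),np.array(m["extrinsics"]).round(4).tolist())
E
```

```text
pics
{'clock': 0.0, 'q': array([-1.44180537,  0.38385887,  0.04380583,  1.59958229, -0.01787583,
        1.16116677, -0.0499171 ]), 'qvel': array([ 2.22418499e-05,  3.97984740e-05, -8.27853564e-04,  1.11984185e-04,
       -3.02405021e-04, -5.93161814e-04, -2.09778907e-03]), 'tau': array([-2.25847202e-04, -4.33462393e+01,  1.02479205e+00, -2.49512637e+01,
        1.07113895e-02,  1.14822408e-02, -2.80751102e-06]), 'ee_pos': array([145.94794702, 632.49985783, 251.86735378]), 'tool_rot': array([ 1.13103693e-01,  9.93582324e-01, -1.30972845e-03, -7.17804182e-05]), 'contact_force': array([ 0.05026374, -0.46917315, -0.03713196]), 'moment': array([ 0.03252799, -0.03062057, -0.03020943]), 'width': 85.61403344029874} 22.0
top [[414.4, 0.0, 281.3], [0.0, 414.4, 202.9], [0.0, 0.0, 1.0]] [[0.0269, -0.9995, 0.0134, -226.9143], [-0.986, -0.0287, -0.1642, 526.7775], [0.1645, -0.0088, -0.9863, 869.1467], [0.0, 0.0, 0.0, 1.0]]
side [[496.5, 0.0, 275.0], [0.0, 496.5, 217.2], [0.0, 0.0, 1.0]] [[0.996, -0.088, -0.0124, -559.3409], [-0.0647, -0.6226, -0.7798, -9.6656], [0.0609, 0.7776, -0.6259, 1036.3835], [0.0, 0.0, 0.0, 1.0]]
```

View pics/top0.png

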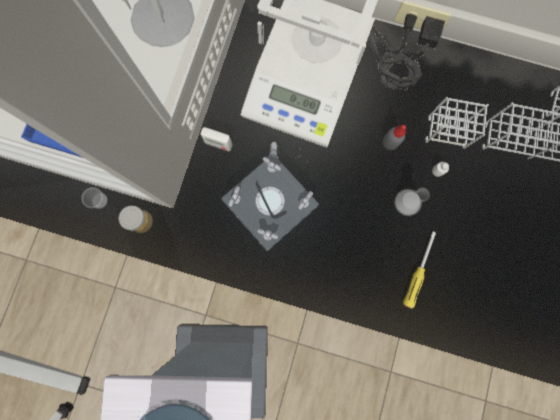

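View pics/side0.png

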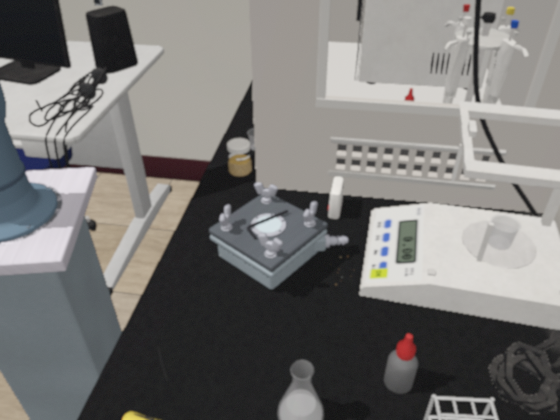

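```bash
cat > h.py <<'E'
import numpy as np,cv2
from plant import bot
def cam(n):
    m=bot.camera_model(n);return np.array(m["mtx"],float),np.array(m["extrinsics"],float)
def proj(n,P):
    K,E=cam(n);P=np.atleast_2d(P);c=P@E[:3,:3].T+E[:3,3];p=c@K.T;return p[:,:2]/p[:,2:]
def back(n,uv,z):
    K,E=cam(n);R,t=E[:3,:3],E[:3,3];C=-R.T@t
    d=R.T@np.linalg.solve(K,[uv[0],uv[1],1.]);return C+d*(z-C[2])/d[2]
def crop(n,name,x0,y0,w,h,f,im=None):
    im=bot.camera(n) if im is None else im
    c=cv2.resize(im[y0:y0+h,x0:x0+w],None,fx=f,fy=f,interpolation=cv2.INTER_CUBIC)
    cv2.imwrite(f"pics/{name}.png",c[:,:,::-1] if c.ndim==3 else c)
E
python3 - <<'E'
from h import *
im=cv2.imread("pics/top0.png")[:,:,::-1];crop("top","t1",210,135,120,120,5,im)
im=cv2.imread("pics/side0.png")[:,:,::-1];crop("side","s1",200,170,160,120,5,im)
print(proj("top",[146,633,253]),proj("side",[146,633,253]))
print(back("top",(270,201),74),back("side",(268,224),74))
E
```

```text
[[-272.26469539  412.76117235]] [[104.7931876   -2.54723218]]
[ 531.55785925 -187.59556661   74.        ] [ 533.90048925 -182.93444461   74.        ]
```

View pics/t1.png

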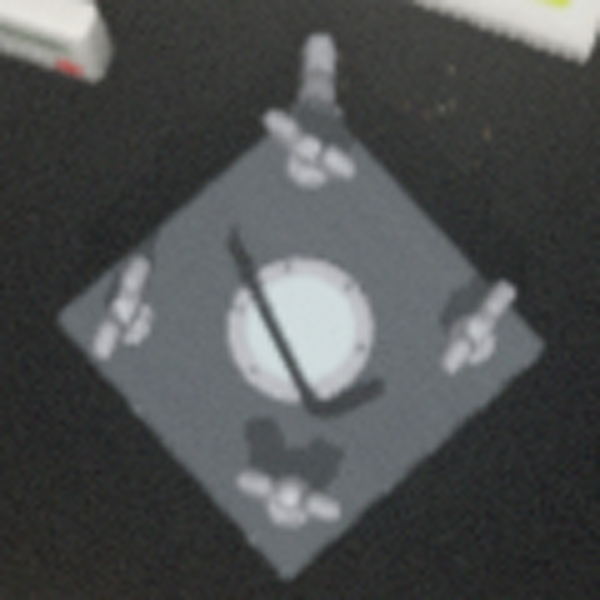

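View pics/s1.png

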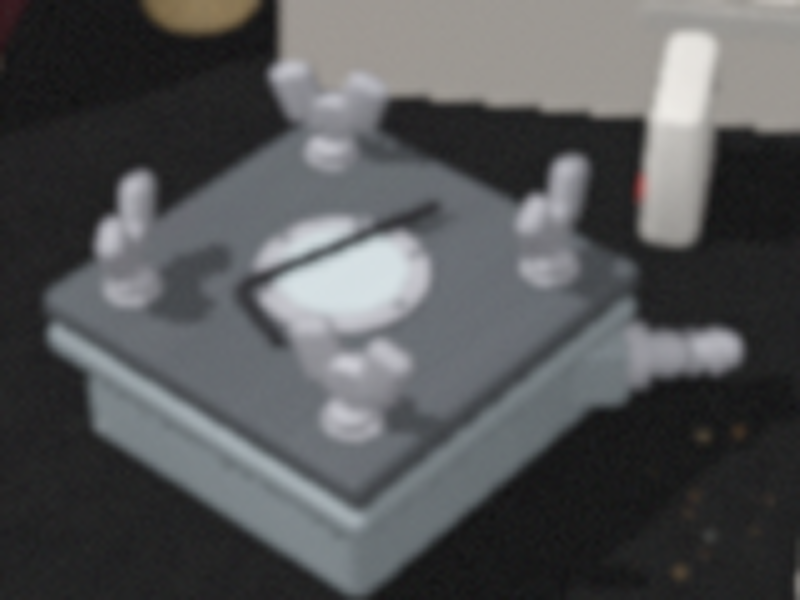

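Run:
```python
from h import *
for uv in[(258,190),(350,198),(505,187),(240,172),(335,217)]: print("side z0",uv,back("side",uv,0).round())
for z in(0,150,300,450,600):
  print("top z",z,[back("top",uv,z).round()[:2].tolist() for uv in[(170,205),(0,95),(185,128),(245,0),(0,155)]])
for n in("top","side"):
  K,E=cam(n);print(n,-E[:3,:3].T@E[:3,3])
# chamber fit
T={'L':(58,318),'R':(545,347),'B':(288,578)}
S={'L':(632,270),'R':(360,500),'B':(48,300)}
f=lambda p,o:(o[0]+(p[0]+.5)/5-.5,o[1]+(p[1]+.5)/5-.5)
def show(n,c,o,z):
  return {k:back(n,f(p,o),z)[:2].round(1).tolist() for k,p in c.items()}
print(show("top",T,(210,135),74)); print(show("side",{'front(-y)':(360,500),'nipple':(632,270),'near base':(48,300)},(200,170),74))
W={'nip':((283,125),(343,166)),'opp':((255,484),(322,510)),'left':((137,270),(103,346)),'right':((503,295),(455,360))}
for k,(a,b) in W.items():
  A,B=[back("top",f(p,(210,135)),106)[:2] for p in(a,b)];print(k,A.round(1),B.round(1),'mid',((A+B)/2).round(1),'len',np.linalg.norm(A-B).round(1),'ang',np.degrees(np.arctan2(*(B-A)[::-1])).round(1))
W={'nip':((568,170),(532,215)),'opp':((138,190),(112,240)),'left':((290,85),(365,95)),'right':((315,345),(388,365))}
for k,(a,b) in W.items():
  A,B=[back("side",f(p,(200,170)),104)[:2] for p in(a,b)];print(k,A.round(1),B.round(1),'mid',((A+B)/2).round(1),'len',np.linalg.norm(A-B).round(1),'ang',np.degrees(np.arctan2(*(B-A)[::-1])).round(1))
```

```text
side z0 (258, 190) [526.  26.   0.]
side z0 (350, 198) [720. -24.   0.]
side z0 (505, 187) [1065.  -20.    0.]
side z0 (240, 172) [490. 101.   0.]
side z0 (335, 217) [677. -85.   0.]
top z 0 [[528.0, 44.0], [783.0, 469.0], [715.0, 22.0], [1056.0, -107.0], [635.0, 449.0]]
top z 150 [[505.0, 5.0], [720.0, 362.0], [662.0, -14.0], [949.0, -123.0], [595.0, 345.0]]
top z 300 [[482.0, -35.0], [656.0, 256.0], [609.0, -50.0], [842.0, -138.0], [555.0, 242.0]]
top z 450 [[459.0, -74.0], [593.0, 149.0], [557.0, -86.0], [736.0, -153.0], [515.0, 138.0]]
top z 600 [[436.0, -113.0], [529.0, 43.0], [504.0, -121.0], [629.0, -169.0], [475.0, 35.0]]
top [ 382.54831075 -203.99895651  946.80616715]
side [ 493.43090716 -861.06776172  634.14093184]
{'L': [534.6, -83.3], 'R': [528.1, -291.6], 'B': [426.9, -185.0]}
{'front(-y)': [530.8, -297.4], 'nipple': [636.2, -192.4], 'near base': [430.1, -187.7]}
nip [ 613.7 -177.5] [ 596.8 -203.1] mid [ 605.3 -190.3] len 30.7 ang -123.4
opp [ 462.9 -171.1] [ 453.1 -198.6] mid [ 458.  -184.8] len 29.2 ang -109.6
left [ 550.1 -119.3] [ 517.9 -106.7] mid [ 534. -113.] len 34.6 ang 158.8
right [ 544.  -270.7] [ 516.3 -251.4] mid [ 530.1 -261.1] len 33.8 ang 145.2
nip [ 615.4 -171.1] [ 599.3 -195.2] mid [ 607.4 -183.2] len 29.0 ang -123.8
opp [ 464.1 -166.9] [ 454.9 -194. ] mid [ 459.5 -180.5] len 28.7 ang -108.8
left [ 521.  -108.9] [ 548.  -118.2] mid [ 534.5 -113.5] len 28.6 ang -18.9
right [ 520.2 -255.4] [ 542.8 -267.5] mid [ 531.5 -261.5] len 25.7 ang -28.1
```

```bash
cat >> h.py <<'E'
from scipy.spatial.transform import Rotation as Ro
def pose():
    s=bot.observe();return np.array(s["ee_pos"]),Ro.from_quat(s["tool_rot"])
def yawx(R):
    x=R.as_matrix()[:,0];return np.degrees(np.arctan2(x[1],x[0]))
def rel(P,yaw,p0=None,R0=None):
    """world target, tool-down with tool x at yaw deg -> delta_pos, rotvec deg"""
    if p0 is None:p0,R0=pose()
    a=np.radians(yaw);x=np.array([np.cos(a),np.sin(a),0]);z=np.array([0,0,-1.]);T=Ro.from_matrix(np.c_[x,np.cross(z,x),z])
    return R0.inv().apply(np.array(P)-p0).round(1),(R0.inv()*T).as_rotvec(degrees=True).round(1)
E
python3 - <<'E'
from h import *
p,R=pose();print(p,yawx(R))
az=[76,74,73,72,71,69,65,60,55,50];r=[610,570,530,490,455,430,425,425,425,425]
for i,(a,q) in enumerate(zip(az,r)):
  t=np.radians(a);print(*rel([q*np.cos(t),q*np.sin(t),255],yawx(R)+a-77),sep=' ')
E
```

```text
[145.97662666 632.53391915 251.97110854] 167.00963653210687
[-10.7 -39.3  -2.9] [-0.1  0.   1. ]
[-29.9 -80.   -2.8] [-0.1  0.   3. ]
[ -37.  -120.5   -2.7] [-0.1  0.   4. ]
[ -42.7 -161.    -2.6] [-0.1  0.   5. ]
[ -47.6 -196.7   -2.5] [-0.1  0.   6. ]
[ -59.9 -223.4   -2.5] [-0.1  0.   8. ]
[ -88.4 -233.5   -2.4] [-0.1  0.  12. ]
[-124.3 -242.8   -2.4] [-0.1  0.  17. ]
[-159.2 -255.1   -2.4] [-0.1  0.  22. ]
[-193.  -270.5   -2.3] [-0.1  0.  27. ]
```

play_rows(motion=[{"hand":85,"delta_pos":[-11,-39,-2],"angular":[0,0,1]},{"hand":85,"delta_pos":[-30,-76,-2],"angular":[0,0,3]},{"hand":85,"delta_pos":[-37,-114,-2],"angular":[0,0,4]},{"hand":85,"delta_pos":[-43,-152,-2],"angular":[0,0,5]},{"hand":60,"delta_pos":[-48,-190,-2],"angular":[0,0,6]},{"hand":50,"delta_pos":[-60,-222,-2],"angular":[0,0,8]},{"hand":40,"delta_pos":[-88,-234,-2],"angular":[0,0,12]},{"hand":40,"delta_pos":[-124,-243,-2],"angular":[0,0,17]},{"hand":40,"delta_pos":[-159,-255,-2],"angular":[0,0,22]},{"hand":40,"delta_pos":[-193,-270,-2],"angular":[0,0,27]}])

```text
clock: 0.93
ee_pos: [274.5, 325.9, 255.3]
tool_rot: [0.343, 0.939, 0.0, 0.0]
contact_force: [0.9, 0.3, 0.0]
width: 39.8
```

Run:
```python
from h import *
s=bot.observe();p,R=pose();print(p,yawx(R),s['q'].round(2),s['contact_force'],s['width'])
for i in range(10):
  a=50-4.8*(i+1);t=np.radians(a);print(*rel([425*np.cos(t),425*np.sin(t),253],140-6.3*(i+1)),sep=' ')
```

```text
[274.45564978 325.90821698 255.30393631] 139.82912041757677 [-1.22 -0.07  0.24  2.11  0.02  1.09 -0.11] [0.9382962  0.30200637 0.01180126] 39.822755304205806
[-34.8  -2.5   2.3] [ 0.  -0.   6.1]
[-70.1  -6.8   2.3] [ 0.  -0.  12.4]
[-105.   -14.1    2.3] [ 0.  -0.  18.7]
[-139.1  -24.3    2.3] [ 0. -0. 25.]
[-172.2  -37.3    2.2] [ 0.  -0.  31.3]
[-204.1  -53.     2.2] [ 0.  -0.  37.6]
[-234.7  -71.4    2.2] [ 0.  -0.  43.9]
[-263.5  -92.2    2.2] [ 0.  -0.  50.2]
[-290.5 -115.4    2.1] [ 0.  -0.  56.5]
[-315.5 -140.8    2.1] [ 0.  -0.  62.8]
```

play_rows(motion=[{"hand":40,"delta_pos":[-35,-3,0],"angular":[0,0,6]},{"hand":40,"delta_pos":[-70,-7,0],"angular":[0,0,12]},{"hand":40,"delta_pos":[-105,-14,0],"angular":[0,0,18]},{"hand":40,"delta_pos":[-139,-24,0],"angular":[0,0,24]},{"hand":40,"delta_pos":[-172,-37,0],"angular":[0,0,30]},{"hand":40,"delta_pos":[-204,-53,0],"angular":[0,0,36]},{"hand":40,"delta_pos":[-235,-71,0],"angular":[0,0,42]},{"hand":40,"delta_pos":[-264,-92,0],"angular":[0,0,48]},{"hand":40,"delta_pos":[-290,-115,0],"angular":[0,0,54]},{"hand":40,"delta_pos":[-315,-141,0],"angular":[0,0,60]}])

```text
clock: 1.77
ee_pos: [424.4, 14.7, 255.2]
tool_rot: [0.768, 0.641, 0.0, 0.0]
contact_force: [0.7, -0.6, -0.1]
width: 39.7
```

Run:
```python
from h import *
s=bot.observe();p,R=pose();print(p,yawx(R),s['q'].round(2),s['contact_force'],s['width'])
for i,(x,y) in enumerate([(426,-25),(425,-65),(425,-105),(430,-145),(460,-170),(495,-183),(533,-188),(570,-190),(605,-190),(605,-190)]):
  print(*rel([x,y,253 if i<9 else 215],max(56.6,yawx(R)-4*(i+1))),sep=' ')
```

```text
[424.37832888  14.7146886  255.16924605] 79.70966453379292 [-0.8  -0.11  0.64  2.13  0.07  1.1  -0.37] [ 0.73699139 -0.55073594 -0.11324446] 39.747743645209795
[-38.8   8.7   2.2] [ 0. -0.  4.]
[-78.3  14.9   2.2] [ 0. -0.  8.]
[-117.7   22.     2.2] [ 0. -0. 12.]
[-156.1   34.1    2.2] [ 0. -0. 16.]
[-175.4   68.     2.2] [ 0. -0. 20.]
[-181.9  104.8    2.2] [ 0.  -0.  23.1]
[-180.1  143.1    2.2] [ 0.  -0.  23.1]
[-175.4  179.8    2.2] [ 0.  -0.  23.1]
[-169.2  214.3    2.2] [ 0.  -0.  23.1]
[-169.2  214.3   40.2] [ 0.  -0.  23.1]
```

play_rows(motion=[{"hand":40,"delta_pos":[-39,9,0],"angular":[0,0,4]},{"hand":40,"delta_pos":[-78,15,0],"angular":[0,0,8]},{"hand":40,"delta_pos":[-117,22,0],"angular":[0,0,12]},{"hand":40,"delta_pos":[-155,34,0],"angular":[0,0,16]},{"hand":40,"delta_pos":[-175,68,0],"angular":[0,0,20]},{"hand":40,"delta_pos":[-182,105,0],"angular":[0,0,23]},{"hand":40,"delta_pos":[-180,143,0],"angular":[0,0,23]},{"hand":40,"delta_pos":[-175,180,0],"angular":[0,0,23]},{"hand":40,"delta_pos":[-169,214,0],"angular":[0,0,23]},{"hand":40,"delta_pos":[-169,214,40],"angular":[0,0,23]}])

```text
clock: 2.6
ee_pos: [618.9, -187.3, 222.2]
tool_rot: [0.877, 0.48, 0.008, 0.008]
contact_force: [2.3, 0.7, 1.4]
width: 40.0
```

Run:
```python
from h import *
s=bot.observe();p,R=pose();print(p,yawx(R),s['q'].round(2),s['contact_force'],s['moment'],s['width'])
print(*rel([605.4,-190.4,104],56.6))
im=bot.camera("top");crop("top","t2",200,110,140,150,4,im)
im=bot.camera("side");crop("side","s2",190,100,200,150,4,im)
```

```text
[ 618.85868697 -187.29588438  222.22068514] 57.39841013366757 [-0.4   0.51  0.84  1.68 -0.41  1.11 -0.01] [2.32562295 0.66189976 1.43796944] [-0.00936058 -0.14380468 -0.00306852] 40.037036117943806
[-10.5 -12.1 117.9] [ 1.2 -0.3  0.8]
```

View pics/s2.png

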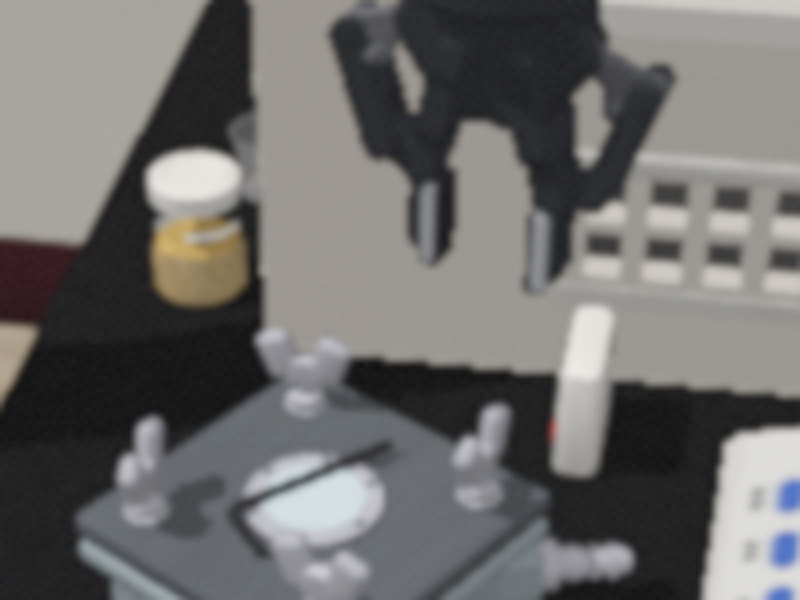

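View pics/t2.png

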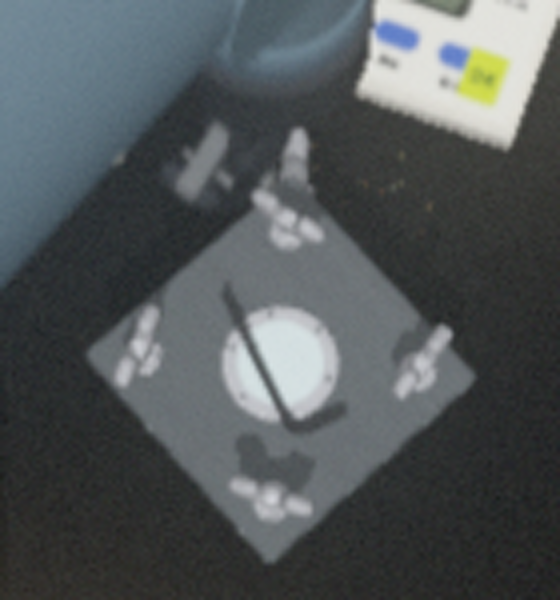

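Run:
```python
from h import *
im=bot.camera("side");cv2.imwrite("pics/s3.png",im[:,:,::-1])
im=bot.camera("top");cv2.imwrite("pics/t3.png",im[:,:,::-1])
s=bot.observe();p,R=pose();print(p,yawx(R),s['q'].round(2),s['qvel'].round(3),s['contact_force'],s['tau'].round(1))
```

```text
[ 604.29903309 -186.97397626  213.72635538] 56.99172426240936 [-0.4   0.5   0.84  1.71 -0.41  1.12 -0.02] [-0.005 -0.049  0.041 -0.026  0.003 -0.008 -0.001] [-0.09153473 -0.96850802  0.26713927] [ -0.5 -35.1   9.3 -21.9  -0.1   0.    0. ]
```

View pics/s3.png

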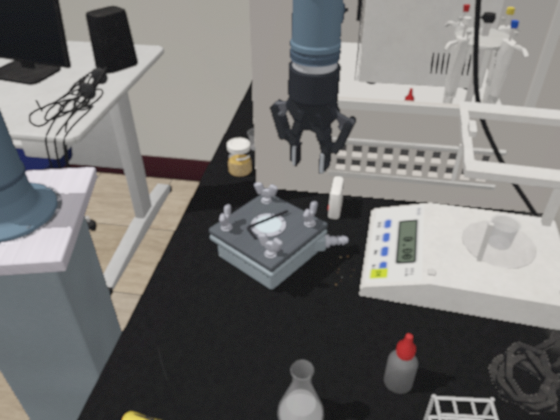

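View pics/t3.png

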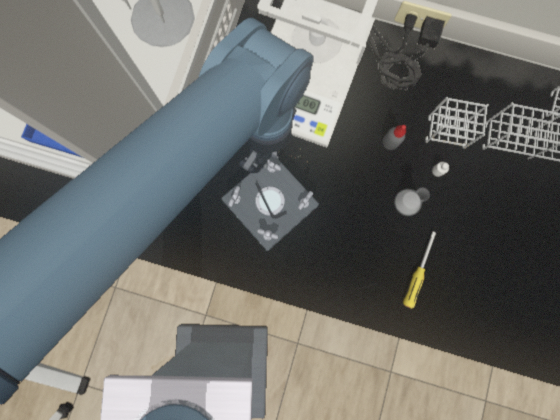

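Run:
```python
from h import *
for z in (400,450,500,550): print(z,[back("top",p,z)[:2].round().tolist() for p in[(0,235),(100,160),(215,70),(0,385),(130,260),(230,160)]])
# hood corner vertical line in top image for heights
for z in (0,200,400,600,800): print(z,proj("top",[[527,35,z],[718,-5,z],[635,449,z]]).round().tolist(), proj("side",[527,35,z]).round())
```

```text
400 [[420.0, 158.0], [525.0, 38.0], [661.0, -110.0], [236.0, 133.0], [393.0, -14.0], [531.0, -138.0]]
450 [[417.0, 125.0], [512.0, 16.0], [635.0, -119.0], [249.0, 102.0], [392.0, -31.0], [517.0, -144.0]]
500 [[414.0, 92.0], [499.0, -6.0], [610.0, -127.0], [262.0, 71.0], [391.0, -49.0], [504.0, -150.0]]
550 [[410.0, 59.0], [486.0, -28.0], [585.0, -136.0], [276.0, 40.0], [390.0, -66.0], [490.0, -156.0]]
0 [[174.0, 206.0], [196.0, 127.0], [-0.0, 155.0]] [[258. 188.]]
200 [[147.0, 188.0], [176.0, 91.0], [-71.0, 125.0]] [[255. 104.]]
400 [[102.0, 159.0], [143.0, 30.0], [-189.0, 75.0]] [[250.  -4.]]
600 [[8.0, 98.0], [77.0, -90.0], [-432.0, -28.0]] [[ 244. -151.]]
800 [[-309.0, -109.0], [-120.0, -450.0], [-1206.0, -356.0]] [[ 235. -358.]]
```

```bash
cat > fk.py <<'E'
import numpy as np
from scipy.spatial.transform import Rotation as Ro
from scipy.optimize import least_squares
D=[([-1.4418,.38386,.0438,1.59958,-.01788,1.16117,-.0499],[145.95,632.5,251.87],167.0),
([-1.22,-.07,.24,2.11,.02,1.09,-.11],[274.46,325.9,255.3],139.8),
([-.8,-.11,.64,2.13,.07,1.1,-.37],[424.4,14.7,255.2],79.7),
([-.4,.51,.84,1.68,-.41,1.11,-.01],[618.86,-187.3,222.2],57.4),
([-.4,.50,.84,1.71,-.41,1.12,-.02],[604.3,-187,213.7],57.0)]
def chain(q,p,s):
    h,L1,a,L2,b,c,y0=p
    Z=lambda t:Ro.from_euler('z',t);Y=lambda t:Ro.from_euler('y',t)
    pts=[];R=Z(y0+s[0]*q[0]);P=np.array([0,0,h]);pts.append(P)
    R=R*Y(q[1]);P=P+R.apply([0,0,L1]);pts.append(P)
    R=R*Z(s[1]*q[2]);P=P+R.apply([a,0,0]);R=R*Y(q[3]);P=P+R.apply([b,0,L2]);pts.append(P)
    R=R*Z(s[2]*q[4]);R=R*Y(q[5]);P=P+R.apply([0,0,c]);pts.append(P)
    return pts,R
if __name__=="__main__":
  import itertools
  for s in itertools.product([1,-1],repeat=3):
    def f(p):
        out=[]
        for q,x,y in D:
            pt,R=chain(q,p,s);out+=list(pt[-1]-x);out+=list(300*(R.as_matrix()[:,2]-[0,0,-1]))
        return out
    r=least_squares(f,[300,400,0,400,0,250,0]);print(s,round(r.cost),r.x.round(2),np.array(r.fun).round(0)[-12:])
E
python3 fk.py
```

```text
(1, 1, 1) 320856 [ 4.77998e+03 -6.54500e+02  8.70000e-01 -8.72850e+02 -2.15872e+03
  6.18687e+03  6.70000e-01] [ -51.   12.  -36.    2.    8.    0.  -68. -123.  -32.    0.   -1.    0.]
(1, 1, -1) 352742 [-3.09900e+03 -3.70350e+02  2.54780e+02 -2.53688e+03 -4.93604e+03
  1.86301e+03  5.20000e-01] [ -74. -104.   64. -152.  133.   78.  -36.  -32.   79. -157.  125.   77.]
(1, -1, 1) 218704 [-2.37084e+03  2.78750e+02 -4.15000e+00 -1.86987e+03 -2.91813e+03
  1.11818e+03 -9.60000e-01] [  11.   66.   36. -175.  100.   78.  -12.   39.   57. -169.  108.   77.]
(1, -1, -1) 176973 [ 3.09136e+03  1.37310e+02 -1.47480e+02 -8.57960e+02 -1.17284e+03
  4.39838e+03 -1.02000e+00] [-46.  30. -24.  -7.  -6.   0.  53.  95.  -9.   1.   0.   0.]
(-1, 1, 1) 137876 [ 2.23370e+02  3.14190e+02 -9.84700e+01  9.95100e+01 -8.74770e+02
  1.01271e+03 -7.40000e-01] [ 20.  63. -19.   7.   5.   0.  18.  59. -18.  -1.  -1.   0.]
(-1, 1, -1) 185448 [-7.5206e+02  3.1308e+02 -1.0588e+02  1.4631e+02 -8.0919e+02 -4.4620e+01
 -7.3000e-01] [  3.  51. -22. -79. 186.  78.  25.  68. -21. -87. 181.  77.]
(-1, -1, 1) 47406 [-9.9720e+01  4.8777e+02 -7.6200e+00  4.4943e+02 -1.5373e+02  6.3320e+01
 -8.0000e-02] [  -2.    2.   -1.  -80. -185.   78.    3.   -2.   -0.  -88. -180.   77.]
(-1, -1, -1) 191 [ 1.6431e+02  4.8034e+02 -1.6000e+01  5.0706e+02 -5.6810e+01  2.0590e+02
 -8.0000e-02] [-2.  0. -4.  7. -5.  0. -2.  1. -4. -1.  1.  0.]
```

```bash
cat >> fk.py <<'E'
PP=[164.3,480.3,-16,507.1,-56.8,205.9,-.08];SS=(-1,-1,-1)
def hood(q):
    pt,R=chain(q,PP,SS);e,w=pt[1],pt[2];t=np.linspace(0,1,101)[:,None]
    L=e+(w-e)*t
    # hood: x-face line from (527,35) to (635,449), side line (527,35)->(718,0): nearest to corner & front
    def seg(p,a,b):
        a=np.array(a,float);b=np.array(b,float);u=np.clip(((p-a)@(b-a))/((b-a)@(b-a)),0,1);return np.linalg.norm(p-(a+u[:,None]*(b-a)),axis=1)
    d=np.minimum(seg(L[:,:2],(527,35),(635,449)),seg(L[:,:2],(527,35),(718,10)));i=d.argmin()
    return e.round(),w.round(),d[i].round(),L[i].round()
E
python3 - <<'E'
from fk import *
from plant import bot
q=bot.observe()['q'];print(q.round(3),hood(q))
from h import proj
e,w,_,_=hood(q);print(proj("top",[e,w]))
E
```

```text
[-0.399  0.505  0.837  1.706 -0.409  1.12  -0.016] (array([220.,  73., 585.]), array([ 605., -187.,  414.]), np.float64(140.0), array([447., -80., 484.]))
[[-80.52296978 470.65423649]
 [267.89237377 105.32449054]]
```

Run:
```python
from h import *
p,R=pose();print(p,yawx(R));print(*rel([605.4,-190.4,104],56.6))
```

```text
[ 604.29903309 -186.97397626  213.72635538] 56.99172426240936
[ -2.    3.2 109.7] [-0.2  0.1  0.4]
```

play_rows(motion=[{"hand":40,"delta_pos":[-2,3,10],"angular":[0,0,0.4]},{"hand":40,"delta_pos":[-2,3,25],"angular":[0,0,0.4]},{"hand":40,"delta_pos":[-2,3,40],"angular":[0,0,0.4]},{"hand":40,"delta_pos":[-2,3,52],"angular":[0,0,0.4]},{"hand":40,"delta_pos":[-2,3,60],"angular":[0,0,0.4]},{"hand":40,"delta_pos":[-2,3,62],"angular":[0,0,0.4]},{"hand":40,"delta_pos":[-2,3,62],"angular":[0,0,0.4]},{"hand":40,"delta_pos":[-2,3,62],"angular":[0,0,0.4]},{"hand":40,"delta_pos":[-2,3,62],"angular":[0,0,0.4]},{"hand":40,"delta_pos":[-2,3,62],"angular":[0,0,0.4]}])

```text
clock: 3.63
ee_pos: [607.7, -190.8, 154.1]
tool_rot: [0.88, 0.474, 0.001, 0.001]
contact_force: [0.1, -0.0, 0.7]
width: 39.9
```

Run:
```python
from h import *
from fk import hood
p,R=pose();q=bot.observe()['q'];print(p,yawx(R),q.round(2),hood(q));print(*rel([605.4,-190.4,104],56.6))
im=bot.camera("top");crop("top","t4",210,125,110,100,6,im)
im=bot.camera("side");crop("side","s4",240,130,130,110,5,im)
for n in("top","side"): print(n,proj(n,[p-[0,0,20],[605.4,-190.4,112]]).round(1).tolist())
```

```text
[ 607.67185798 -190.7854443   154.1330713 ] 56.60532470292303 [-0.36  0.58  0.79  1.74 -0.47  1.02  0.03] (array([252.,  71., 567.]), array([ 611., -192.,  352.]), np.float64(133.0), array([450., -73., 448.]))
[-1.  -2.2 50.1] [ 0.1 -0.   0. ]
top [[272.4, 159.0], [272.2, 162.9]]
side [[311.0, 196.7], [309.3, 207.0]]
```

View pics/t4.png

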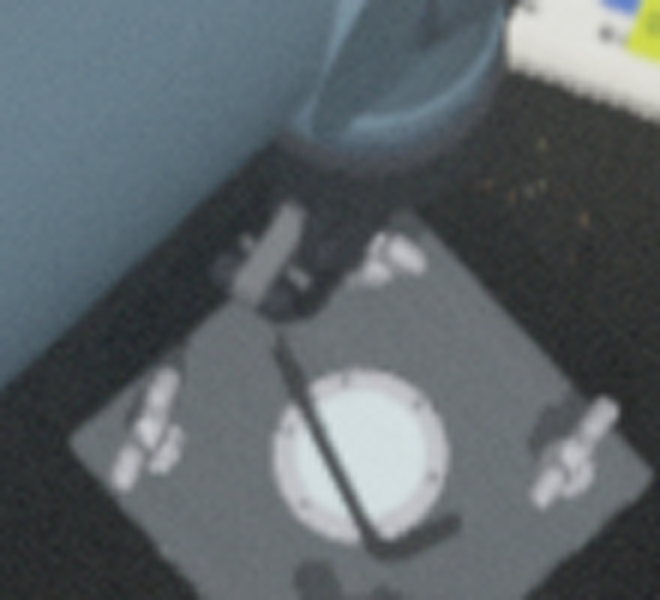

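View pics/s4.png

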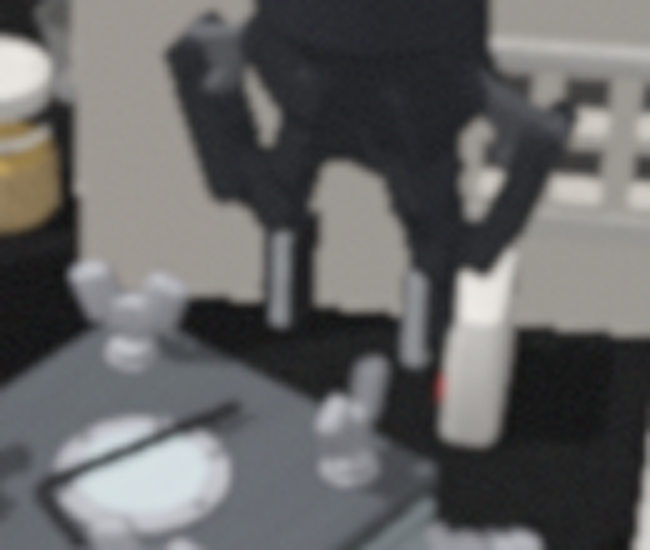

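play_rows(motion=[{"hand":40,"delta_pos":[-1,-2,8],"angular":[0,0,0]},{"hand":40,"delta_pos":[-1,-2,20],"angular":[0,0,0]},{"hand":40,"delta_pos":[-1,-2,32],"angular":[0,0,0]},{"hand":40,"delta_pos":[-1,-2,42],"angular":[0,0,0]},{"hand":40,"delta_pos":[-1,-2,48],"angular":[0,0,0]},{"hand":40,"delta_pos":[-1,-2,49],"angular":[0,0,0]},{"hand":40,"delta_pos":[-1,-2,49],"angular":[0,0,0]},{"hand":40,"delta_pos":[-1,-2,49],"angular":[0,0,0]},{"hand":40,"delta_pos":[-1,-2,49],"angular":[0,0,0]},{"hand":40,"delta_pos":[-1,-2,49],"angular":[0,0,0]}])

```text
clock: 4.57
ee_pos: [605.4, -190.5, 105.0]
tool_rot: [0.88, 0.474, 0.001, 0.0]
contact_force: [0.0, 0.3, -0.3]
width: 39.7
```

Run:
```python
from h import *
p,R=pose();s=bot.observe();print(p,yawx(R),s['contact_force'],s['moment']);print(*rel([605.4,-190.4,104],56.6))
im=bot.camera("side");crop("side","s5",240,140,130,110,5,im)
```

```text
[ 605.40482484 -190.46466529  105.00722567] 56.60422888235252 [ 0.034212    0.31835804 -0.27087108] [0.03221915 0.02069674 0.00219464]
[ 0.1 -0.   1. ] [ 0.1 -0.   0. ]
```

View pics/s5.png

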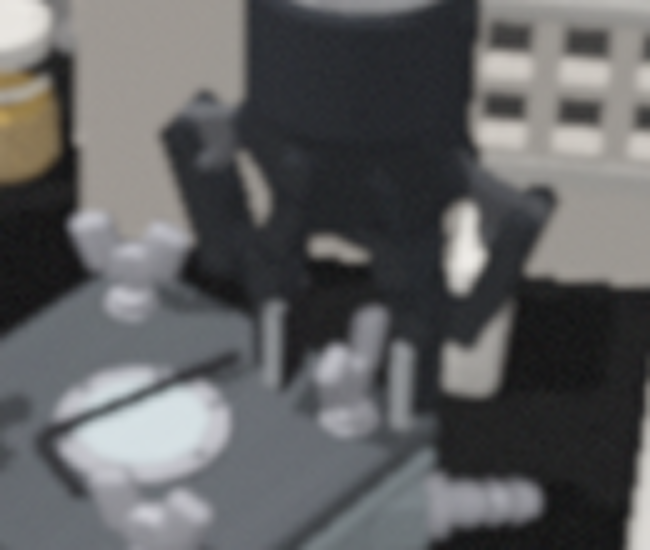

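play_rows(force=30, motion=[{"hand":30,"delta_pos":[0,0,0],"angular":[0,0,0]},{"hand":24,"delta_pos":[0,0,0],"angular":[0,0,0]},{"hand":20,"delta_pos":[0,0,0],"angular":[0,0,0]},{"hand":17,"delta_pos":[0,0,0],"angular":[0,0,0]},{"hand":14,"delta_pos":[0,0,0],"angular":[0,0,0]},{"hand":11,"delta_pos":[0,0,0],"angular":[0,0,0]},{"hand":8,"delta_pos":[0,0,0],"angular":[0,0,0]},{"hand":5,"delta_pos":[0,0,0],"angular":[0,0,0]},{"hand":3,"delta_pos":[0,0,0],"angular":[0,0,0]},{"hand":3,"delta_pos":[0,0,0],"angular":[0,0,0]}])

```text
clock: 5.45
ee_pos: [606.2, -191.0, 104.8]
tool_rot: [0.88, 0.474, 0.001, 0.002]
contact_force: [5.2, -3.0, -1.8]
width: 8.5
```

Run:
```python
from h import *
p,R=pose();s=bot.observe();print(p,yawx(R),s['contact_force'],R.inv().apply(s['contact_force']),s['moment'],s['width']);print(*rel([605.4,-190.4,104],56.6))
```

```text
[ 606.17680894 -191.04485948  104.8309958 ] 56.6074177728785 [ 5.15678229 -2.98761197 -1.82550996] [0.343657   5.94316305 1.84700522] [-0.51219422 -0.87572563  0.07116937] 8.487067554539754
[ 0.1 -1.   0.8] [ 0.2 -0.   0. ]
```

play_rows(force=40, motion=[{"hand":3,"delta_pos":[0,1,0],"angular":[0,0,3]},{"hand":3,"delta_pos":[0,1,0],"angular":[0,0,8]},{"hand":3,"delta_pos":[0,1,0],"angular":[0,0,14]},{"hand":3,"delta_pos":[0,1,0],"angular":[0,0,20]},{"hand":3,"delta_pos":[0,1,0],"angular":[0,0,26]},{"hand":3,"delta_pos":[0,1,0],"angular":[0,0,32]},{"hand":3,"delta_pos":[0,1,0],"angular":[0,0,38]},{"hand":3,"delta_pos":[0,1,0],"angular":[0,0,44]},{"hand":3,"delta_pos":[0,1,0],"angular":[0,0,48]},{"hand":3,"delta_pos":[0,1,0],"angular":[0,0,48]}])

```text
clock: 6.28
ee_pos: [605.6, -190.1, 104.8]
tool_rot: [0.997, 0.075, -0.0, -0.001]
contact_force: [0.8, 0.4, 4.9]
width: 8.5
```

```bash
cat > st.py <<'E'
from h import *
p,R=pose();s=bot.observe();print(s['clock'],p.round(1),'yaw',yawx(R).round(2),'Ftool',R.inv().apply(s['contact_force']).round(1),'M',np.round(s['moment'],3),'w',round(s['width'],1),'q',s['q'].round(2))
E
python3 st.py
```

```text
6.2833 [ 605.6 -190.1  104.8] yaw 8.55 Ftool [ 0.8 -0.3 -4.9] M [ 0.128 -0.09  -0.053] w 8.5 q [-0.44  0.72  0.93  1.78 -0.68  1.   -0.66]
```

play_rows(motion=[{"hand":3,"delta_pos":[0,0,0],"angular":[0,0,2]},{"hand":3,"delta_pos":[0,0,0],"angular":[0,0,4]},{"hand":3,"delta_pos":[0,0,0],"angular":[0,0,6]},{"hand":3,"delta_pos":[0,0,0],"angular":[0,0,8]},{"hand":3,"delta_pos":[0,0,0],"angular":[0,0,9.5]},{"hand":3,"delta_pos":[0,0,0],"angular":[0,0,11]},{"hand":3,"delta_pos":[0,0,0],"angular":[0,0,12]},{"hand":3,"delta_pos":[0,0,0],"angular":[0,0,13]},{"hand":3,"delta_pos":[0,0,0],"angular":[0,0,14]},{"hand":3,"delta_pos":[0,0,0],"angular":[0,0,14]}])

```text
clock: 7.12
ee_pos: [605.6, -189.8, 104.9]
tool_rot: [0.999, -0.044, -0.001, -0.0]
contact_force: [-1.2, 0.6, 5.1]
width: 8.2
```

```bash
python3 st.py
```

```text
7.1167 [ 605.6 -189.8  104.9] yaw -5.0 Ftool [-1.2 -0.5 -5.1] M [0.215 0.069 1.096] w 8.2 q [-0.47  0.75  0.98  1.78 -0.73  1.03 -0.86]
```

play_rows(motion=[{"hand":20,"delta_pos":[0,0,0],"angular":[0,0,0]},{"hand":40,"delta_pos":[0,0,0],"angular":[0,0,0]},{"hand":40,"delta_pos":[0,0,0],"angular":[0,0,0]},{"hand":40,"delta_pos":[0,0,0],"angular":[0,0,0]},{"hand":40,"delta_pos":[0,0,-10],"angular":[0,0,0]},{"hand":40,"delta_pos":[0,0,-30],"angular":[0,0,0]},{"hand":40,"delta_pos":[0,0,-60],"angular":[0,0,0]},{"hand":40,"delta_pos":[0,0,-80],"angular":[0,0,0]},{"hand":40,"delta_pos":[0,0,-90],"angular":[0,0,0]},{"hand":40,"delta_pos":[0,0,-90],"angular":[0,0,0]}])

```text
clock: 7.95
ee_pos: [607.2, -191.9, 197.5]
tool_rot: [0.999, -0.047, 0.003, 0.001]
contact_force: [-0.2, 0.3, 0.6]
width: 39.7
```

```bash
python3 st.py
python3 - <<'E'
from h import *
from fk import hood
print(hood(bot.observe()['q']))
im=bot.camera("top");crop("top","t6",210,125,110,125,5,im)
im=bot.camera("side");crop("side","s6",200,150,160,120,5,im)
E
```

```text
7.95 [ 607.2 -191.9  197.5] yaw -5.42 Ftool [-0.2 -0.3 -0.6] M [ 0.029  0.042 -0.06 ] w 39.7 q [-0.54  0.65  1.09  1.72 -0.63  1.16 -0.93]
(array([262., 129., 545.]), array([ 607., -189.,  390.]), np.float64(110.0), array([452., -46., 460.]))
```

View pics/t6.png

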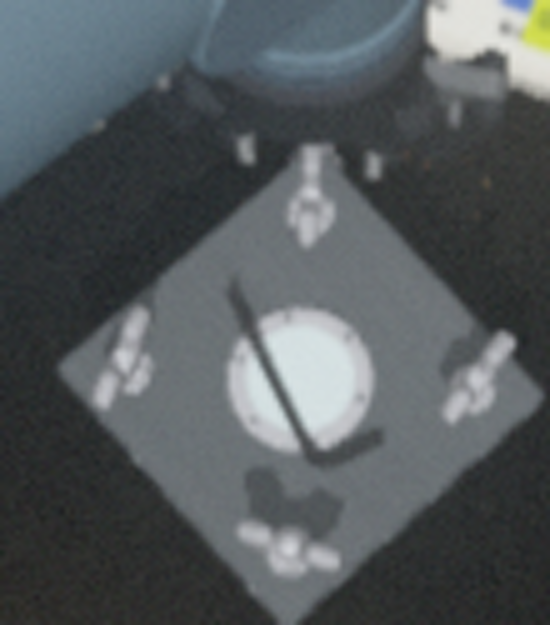

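View pics/s6.png

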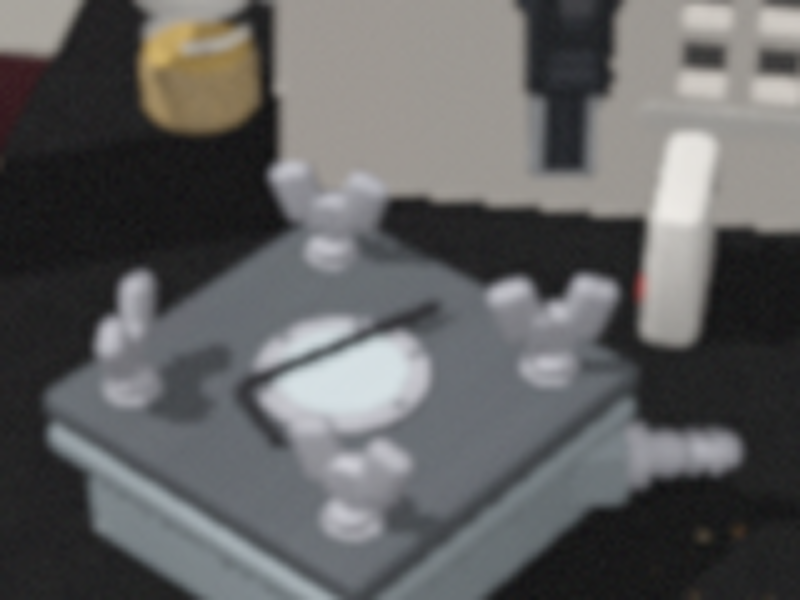

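Run:
```python
from h import *
for P,y in(([530,-187,195],31),([458.5,-185.5,195],60.6),([458.5,-185.5,150],70.4)): print(*rel(P,y))
```

```text
[-75.4   3.7  -1. ] [ -0.    0.  -36.4]
[-146.7    8.9   -1. ] [ -0.  -0. -66.]
[-146.7    8.9   44. ] [ -0.   -0.  -75.8]
```

play_rows(motion=[{"hand":40,"delta_pos":[-10,1,0],"angular":[0,0,-4]},{"hand":40,"delta_pos":[-25,2,0],"angular":[0,0,-11]},{"hand":40,"delta_pos":[-42,3,0],"angular":[0,0,-18]},{"hand":40,"delta_pos":[-60,4,0],"angular":[0,0,-25]},{"hand":40,"delta_pos":[-80,5,0],"angular":[0,0,-32]},{"hand":40,"delta_pos":[-100,6,0],"angular":[0,0,-39]},{"hand":40,"delta_pos":[-118,7,0],"angular":[0,0,-46]},{"hand":40,"delta_pos":[-132,8,0],"angular":[0,0,-53]},{"hand":40,"delta_pos":[-142,9,0],"angular":[0,0,-60]},{"hand":40,"delta_pos":[-147,9,0],"angular":[0,0,-67]}])

```text
clock: 8.88
ee_pos: [455.3, -185.1, 192.3]
tool_rot: [0.858, 0.514, -0.001, -0.002]
contact_force: [-0.4, 0.6, -0.7]
width: 40.0
```

```bash
python3 st.py
python3 - <<'E'
from h import *
from fk import hood
print(hood(bot.observe()['q']))
print(*rel([458.5,-185.5,150],70.4))
E
```

```text
8.8833 [ 455.3 -185.1  192.3] yaw 61.92 Ftool [ 0.4 -0.6  0.7] M [-0.025 -0.038  0.02 ] w 40.0 q [-0.59  0.24  1.01  2.06 -0.24  0.97  0.05]
(array([ 98.,  55., 631.]), array([ 457., -187.,  390.]), np.float64(223.0), array([ 403., -150.,  426.]))
[ 1.2  3.2 42.3] [-0.3  0.  -8.5]
```

play_rows(motion=[{"hand":40,"delta_pos":[0,0,8],"angular":[0,0,-5]},{"hand":40,"delta_pos":[0,0,20],"angular":[0,0,-8.5]},{"hand":40,"delta_pos":[0,0,32],"angular":[0,0,-8.5]},{"hand":40,"delta_pos":[0,0,40],"angular":[0,0,-8.5]},{"hand":40,"delta_pos":[0,0,42],"angular":[0,0,-8.5]},{"hand":40,"delta_pos":[0,0,42],"angular":[0,0,-8.5]},{"hand":40,"delta_pos":[0,0,42],"angular":[0,0,-8.5]},{"hand":40,"delta_pos":[0,0,42],"angular":[0,0,-8.5]},{"hand":40,"delta_pos":[0,0,42],"angular":[0,0,-8.5]},{"hand":40,"delta_pos":[0,0,42],"angular":[0,0,-8.5]}])

```text
clock: 9.72
ee_pos: [459.0, -186.0, 152.8]
tool_rot: [0.819, 0.574, 0.0, 0.0]
contact_force: [0.3, 0.4, -0.1]
width: 40.1
```

```bash
python3 st.py
python3 - <<'E'
from h import *
p,R=pose()
print(*rel([458.5,-185.5,104],70.4))
im=bot.camera("side");crop("side","s7",180,140,130,110,5,im)
im=bot.camera("top");crop("top","t7",200,120,140,140,4,im)
print(proj("side",[p-[0,0,22],[458.5,-185.5,110]]))
E
```

```text
9.7167 [ 459.  -186.   152.8] yaw 70.11 Ftool [0.5 0.1 0.1] M [-0.017 -0.015 -0.055] w 40.1 q [-0.51  0.31  0.93  2.09 -0.32  0.89  0.25]
[ 0.3 -0.7 48.8] [ 0.1 -0.  -0.3]
[[223.15071522 202.12054507]
 [223.82665179 211.63407121]]
```

View pics/s7.png

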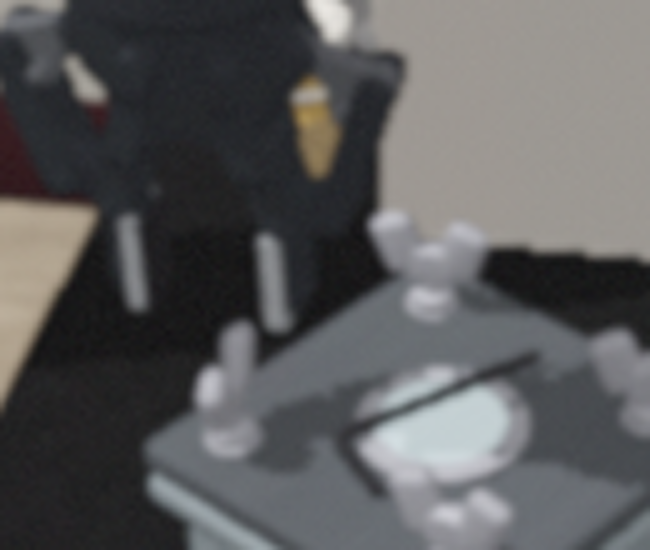

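View pics/t7.png

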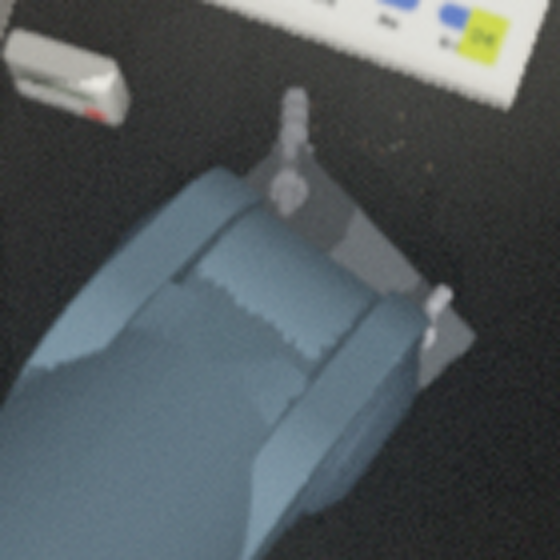

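play_rows(motion=[{"hand":40,"delta_pos":[0,0.5,8],"angular":[0,0,0]},{"hand":40,"delta_pos":[0,0.5,20],"angular":[0,0,0]},{"hand":40,"delta_pos":[0,0.5,32],"angular":[0,0,0]},{"hand":40,"delta_pos":[0,0.5,42],"angular":[0,0,0]},{"hand":40,"delta_pos":[0,0.5,47],"angular":[0,0,0]},{"hand":40,"delta_pos":[0,0.5,48],"angular":[0,0,0]},{"hand":40,"delta_pos":[0,0.5,48],"angular":[0,0,0]},{"hand":40,"delta_pos":[0,0.5,48],"angular":[0,0,0]},{"hand":40,"delta_pos":[0,0.5,48],"angular":[0,0,0]},{"hand":40,"delta_pos":[0,0.5,48],"angular":[0,0,0]}])

```text
clock: 10.65
ee_pos: [459.5, -186.2, 104.8]
tool_rot: [0.819, 0.574, 0.0, 0.0]
contact_force: [-0.2, 0.7, 0.4]
width: 39.9
```

```bash
python3 st.py
python3 - <<'E'
from h import *
im=bot.camera("side");crop("side","s8",180,140,130,110,5,im)
E
```

```text
10.65 [ 459.5 -186.2  104.8] yaw 70.11 Ftool [ 0.6 -0.4 -0.4] M [-0.038  0.025  0.014] w 39.9 q [-0.43  0.4   0.85  2.11 -0.42  0.8   0.34]
```

View pics/s8.png

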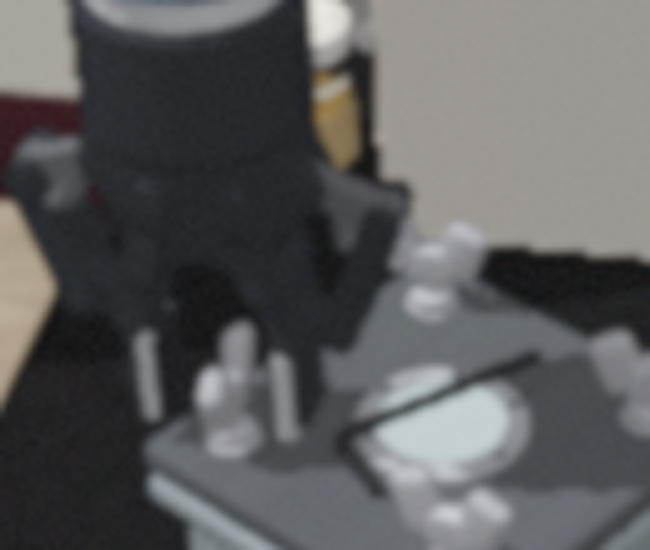

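The blade sits between the pads; closing.

play_rows(force=30, motion=[{"hand":30,"delta_pos":[0,0,0],"angular":[0,0,0]},{"hand":24,"delta_pos":[0,0,0],"angular":[0,0,0]},{"hand":20,"delta_pos":[0,0,0],"angular":[0,0,0]},{"hand":17,"delta_pos":[0,0,0],"angular":[0,0,0]},{"hand":14,"delta_pos":[0,0,0],"angular":[0,0,0]},{"hand":11,"delta_pos":[0,0,0],"angular":[0,0,0]},{"hand":8,"delta_pos":[0,0,0],"angular":[0,0,0]},{"hand":5,"delta_pos":[0,0,0],"angular":[0,0,0]},{"hand":3,"delta_pos":[0,0,0],"angular":[0,0,0]},{"hand":3,"delta_pos":[0,0,0],"angular":[0,0,0]}])

```text
clock: 11.53
ee_pos: [459.8, -186.3, 104.6]
tool_rot: [0.819, 0.574, 0.0, 0.001]
contact_force: [2.5, -1.1, -0.7]
width: 8.6
```

```bash
python3 st.py
```

```text
11.5333 [ 459.8 -186.3  104.6] yaw 70.12 Ftool [-0.1  2.7  0.7] M [-0.139 -0.472  0.082] w 8.6 q [-0.43  0.4   0.85  2.11 -0.42  0.8   0.34]
```

play_rows(force=40, motion=[{"hand":3,"delta_pos":[0,0.5,0],"angular":[0,0,3]},{"hand":3,"delta_pos":[0,0.5,0],"angular":[0,0,9]},{"hand":3,"delta_pos":[0,0.5,0],"angular":[0,0,15]},{"hand":3,"delta_pos":[0,0.5,0],"angular":[0,0,21]},{"hand":3,"delta_pos":[0,0.5,0],"angular":[0,0,27]},{"hand":3,"delta_pos":[0,0.5,0],"angular":[0,0,33]},{"hand":3,"delta_pos":[0,0.5,0],"angular":[0,0,39]},{"hand":3,"delta_pos":[0,0.5,0],"angular":[0,0,45]},{"hand":3,"delta_pos":[0,0.5,0],"angular":[0,0,51]},{"hand":3,"delta_pos":[0,0.5,0],"angular":[0,0,56]}])

```text
clock: 12.37
ee_pos: [459.4, -185.9, 104.6]
tool_rot: [0.993, 0.121, -0.0, -0.001]
contact_force: [0.6, 0.3, 2.3]
width: 8.2
```

```bash
python3 st.py
```

```text
12.3667 [ 459.4 -185.9  104.6] yaw 13.85 Ftool [ 0.7 -0.2 -2.3] M [ 0.049 -0.07   0.098] w 8.2 q [-0.6   0.52  1.08  2.12 -0.62  0.86 -0.47]
```

play_rows(motion=[{"hand":3,"delta_pos":[0,0,0],"angular":[0,0,3]},{"hand":3,"delta_pos":[0,0,0],"angular":[0,0,6]},{"hand":3,"delta_pos":[0,0,0],"angular":[0,0,9]},{"hand":3,"delta_pos":[0,0,0],"angular":[0,0,12]},{"hand":3,"delta_pos":[0,0,0],"angular":[0,0,14]},{"hand":3,"delta_pos":[0,0,0],"angular":[0,0,16]},{"hand":3,"delta_pos":[0,0,0],"angular":[0,0,17]},{"hand":3,"delta_pos":[0,0,0],"angular":[0,0,18]},{"hand":3,"delta_pos":[0,0,0],"angular":[0,0,19]},{"hand":3,"delta_pos":[0,0,0],"angular":[0,0,19]}])

```text
clock: 13.2
ee_pos: [459.4, -185.7, 104.6]
tool_rot: [0.999, -0.04, -0.001, -0.0]
contact_force: [-1.2, 1.5, 5.7]
width: 8.2
```

```bash
python3 st.py
```

```text
13.2 [ 459.4 -185.7  104.6] yaw -4.61 Ftool [-1.3 -1.4 -5.7] M [0.189 0.132 1.005] w 8.2 q [-0.64  0.58  1.15  2.12 -0.69  0.9  -0.74]
```

play_rows(motion=[{"hand":20,"delta_pos":[0,0,0],"angular":[0,0,0]},{"hand":40,"delta_pos":[0,0,0],"angular":[0,0,0]},{"hand":40,"delta_pos":[0,0,0],"angular":[0,0,0]},{"hand":40,"delta_pos":[0,0,0],"angular":[0,0,0]},{"hand":40,"delta_pos":[0,0,-10],"angular":[0,0,0]},{"hand":40,"delta_pos":[0,0,-30],"angular":[0,0,0]},{"hand":40,"delta_pos":[0,0,-60],"angular":[0,0,0]},{"hand":40,"delta_pos":[0,0,-85],"angular":[0,0,0]},{"hand":40,"delta_pos":[0,0,-100],"angular":[0,0,0]},{"hand":40,"delta_pos":[0,0,-100],"angular":[0,0,0]}])

```text
clock: 14.03
ee_pos: [461.5, -187.8, 207.9]
tool_rot: [0.999, -0.043, 0.003, 0.001]
contact_force: [0.2, -0.4, -0.1]
width: 40.3
```

```bash
python3 st.py
python3 - <<'E'
from h import *
im=bot.camera("top");crop("top","t9",210,125,110,125,5,im)
im=bot.camera("side");crop("side","s9",200,150,160,120,5,im)
print(*rel([400,-60,205],-4.6))
E
```

```text
14.0333 [ 461.5 -187.8  207.9] yaw -4.94 Ftool [0.3 0.4 0.1] M [ 0.002 -0.027 -0.002] w 40.3 q [-0.85  0.45  1.4   2.05 -0.52  1.07 -0.86]
[ -70.2 -120.7   -0.2] [-0.  -0.1 -0.3]
```

View pics/s9.png

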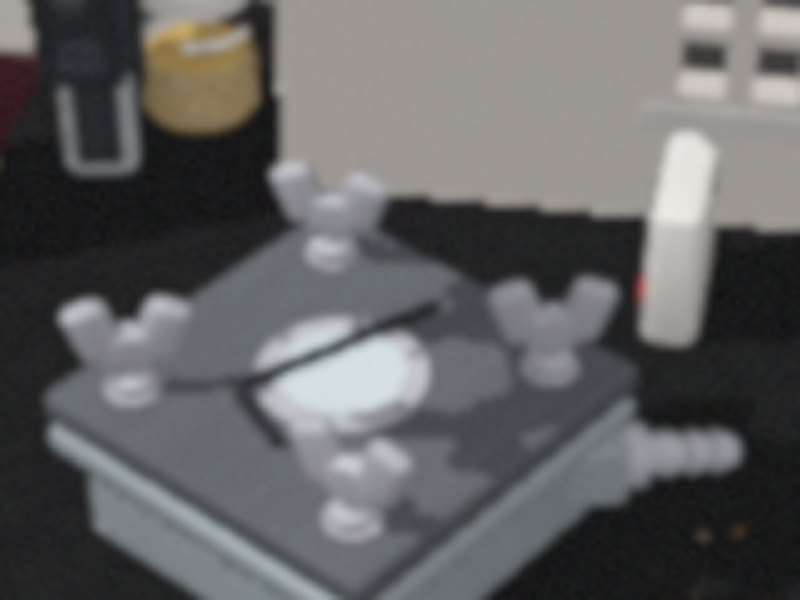

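View pics/t9.png

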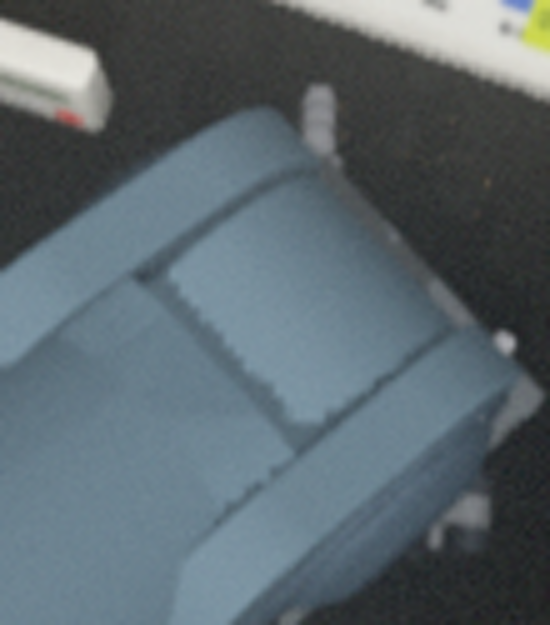

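Run:
```python
from h import *
f=lambda p:(200+(p[0]+.5)/5-.5,150+(p[1]+.5)/5-.5)
for k,a,b in(('nip',(512,300),(592,290)),('opp',(83,310),(165,306)),('left',(290,185),(365,195)),('right',(315,445),(388,465))):
  A,B=[back("side",f(p),106)[:2] for p in(a,b)];d=B-A;print(k,np.degrees(np.arctan2(d[1],d[0])).round(1),((A+B)/2).round(1))
```

```text
nip 5.5 [ 607.4 -187.3]
opp -1.4 [ 459.2 -179.2]
left -18.9 [ 534.3 -116.3]
right -28.1 [ 531.3 -263.7]
```

Run:
```python
from h import *
for P in([430,-120,225],[405,-20,225],[380,130,225]):print(*rel(P,30))
```

```text
[-35.2 -63.4 -20.2] [ -0.   -0.1 -34.9]
[ -68.6 -160.9  -20.1] [ -0.   -0.1 -34.9]
[-106.3 -308.3  -20.1] [ -0.   -0.1 -34.9]
```

play_rows(motion=[{"hand":40,"delta_pos":[-15,-20,-10],"angular":[0,0,-5]},{"hand":40,"delta_pos":[-28,-50,-20],"angular":[0,0,-12]},{"hand":40,"delta_pos":[-42,-85,-20],"angular":[0,0,-19]},{"hand":40,"delta_pos":[-56,-120,-20],"angular":[0,0,-26]},{"hand":40,"delta_pos":[-68,-158,-20],"angular":[0,0,-33]},{"hand":40,"delta_pos":[-78,-196,-20],"angular":[0,0,-40]},{"hand":40,"delta_pos":[-88,-234,-20],"angular":[0,0,-47]},{"hand":40,"delta_pos":[-97,-272,-20],"angular":[0,0,-54]},{"hand":40,"delta_pos":[-106,-300,-20],"angular":[0,0,-58]},{"hand":40,"delta_pos":[-106,-308,-20],"angular":[0,0,-60]}])

```text
clock: 14.97
ee_pos: [377.4, 133.2, 223.7]
tool_rot: [0.884, 0.467, -0.0, -0.001]
contact_force: [0.4, 0.0, 0.1]
width: 39.6
```

```bash
python3 st.py
python3 - <<'E'
from h import *
im=bot.camera("top");crop("top","t10",210,135,120,120,5,im)
E
```

```text
14.9667 [377.4 133.2 223.7] yaw 55.68 Ftool [ 0.2  0.3 -0.1] M [-0.002 -0.061 -0.048] w 39.6 q [-1.49 -0.22  0.97  2.22  0.21  1.05 -1.23]
```

View pics/t10.png

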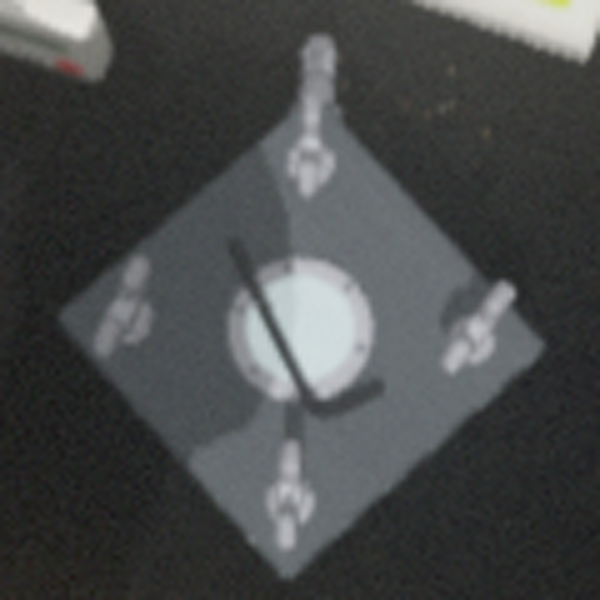

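```bash
python3 -c "
from plant import bot
print(bot.observe()['qvel'].round(3));print(bot.sign_off())"
```

```text
[ 0.048 -0.006  0.04  -0.003  0.058  0.033 -0.159]
the job is handed in; nothing more can be done
None
```

I tightened the wing screw at the hose-nipple corner first, then the one diagonally opposite. Each was turned clockwise to its fixed stop, and the job was handed in at about 15 s.

- **At the stop:** the moment about the screw's axis rose to about 1.1 N m on the first screw and 1.0 N m on the second. Steady friction is about 0.06 N m, so both were against their stops when I let go.
- **Last top picture:** both tightened screws lie along the cover's diagonal (pixels about (315,105)–(307,190) and (292,450)–(286,545) in the 5x crop). The two side screws look unchanged, and the hex key is still on the glass.
- **Robot:** the gripper was open and well clear at hand-in, reading about 0 N. The joints were still settling slightly, at up to 0.16 rad/s.
- **One disagreement:** a rough side-camera estimate put the nipple screw about 7° off the diagonal. I trusted the top view, which agrees to about 2°, and the stop torque instead.

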